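# Bring the starred place of a display turntable to the front and restock it

## Robot

A 6-joint arm with a two-finger parallel gripper is mounted at the origin on the work surface. World frame = base frame: x ahead of the robot, y to its left, z up, the work surface at z = 0. Lengths are in m, angles in rad, forces in N, time in s.
With the tool pointing down it reaches from about 0.35 to 0.975 m from the base axis. Payload 4.9 kg.
Tool frame: the origin (TCP) lies on the mounting face of the last link; the fingertips stand 173 mm ahead of it and the grasp point (between the pads) lies 155 mm ahead of it (tcp_to_grasp is the distance from the TCP to the grasp point, in m); z points along the fingers, y is the line along which they close (so a half turn about z gives the same grasp; the last joint's range is limited). The gripper opens to 85 mm and grips with 20 to 120 N. Pads are 22 mm wide; open, the fingers measure 114 mm over their backs; the gripper's body (76 mm by 85 mm) begins 54 mm behind the grasp point. The pads swing forward as they close: fully open they stand 13 mm farther back than shut.
Start: joints at [1.116, 0.053, 1.613, -0, 1.476, -0.119], TCP at [0.206, 0.59, 0.405] pointing down, gripper open.
Joint ranges: [-3.01, 3.01], [-1.01, 2.22], [0.06, 2.58], [-1.02, 4.17], [0.09, 2.62], [-3.14, 3.14]. Speed limits (rad/s): [2.57, 2.57, 3.14, 3.14, 3.14, 3.14].

## Interface

Orientations are given as a rotation vector (axis times angle).
In Python, from station import get_obs, get_image, calibration, finish_job, tcp_to_grasp gives the robot as it stands. The module is installed in compiled form; this text tells all that it offers.
- The arm moves only by the tool arm_command, never from a script. Its argument "plan" is a list that holds one entry, the list of rows, each a list of 6 numbers: the shift along the tool's x, y, z in cm, then the turn, a rotation vector about the tool's x, y, z in rad. A call has 1 to 12 rows; each row is the pose to reach, as a shift and turn from the pose commanded when the call began, along the tool's axes at that moment; what a row does not reach only later rows make up. A row lasts 1/12 s, in which the tool goes at most 41.7 mm and 7.16 degrees, less where a joint would pass 70% of its speed; a pose out of reach is approached as far as the arm can. A call with a gripper value outside its range is refused whole. "gripper" is the closure, from -1 (fully open) to 1 (shut), set as the call begins (left out, the last holds). The fingers move at their own pace and stop on an object; "force" is the grip in N (left out, the last holds). Time passes only in rows, so rows that repeat a pose let the fingers close. It gives the time, the measured TCP pose, the force, the opening and the grip force at its end, in the units of the state.
- get_obs(): the state, without advancing time (a new reading comes with each control period).
- get_image(name): name is "scene" or "side" or "wrist"; returns (picture, depth): 420x560x3 uint8, blue, green, red; 420x560 float32, m along the optical axis (not along the pixel's ray), 0 where there is no reading.
- calibration(name): a dict with "fx", "fy", "cx", "cy" (pixels), "dist" ([k1, k2, p1, p2, k3] as OpenCV has them; the pictures are not rectified), "pose" (4x4, takes a point from camera to world coordinates). Camera axes: x right, y up, looking along -z (the intrinsics and any distortion apply to the point x, -y, -z); pixel columns grow to the right and rows downward; lengths in m; the calibration is good to about 2 mm. A picture is of the moment at which its call begins: read the wrist's pose just before it. calibration takes no time and is no camera call; for the wrist camera it gives the pose at the moment of the call.
- finish_job(): hands the job in; it is judged then, once.
The state is a dict: "t": time; "q": joint angles; "dq": joint speeds; "effort": joint torques, N m; "tool_pos": TCP position; "tool_rot": TCP orientation; "contact_force": force on the tool from outside, world axes, zero at the start; "wrist_torque": the same for the moment, N m; "opening": finger opening in m; "grip_force": force on a finger pad.
Only numpy, scipy, OpenCV 4.12 (cv2) and the standard library are available. Lean on these libraries where they do the work, as an engineer would, in place of code of your own. Each camera call takes 0.05 s, during which the arm holds its last target. There are 200 camera calls.

## Task

On the gift table, push the display turntable round by its rim posts, counter-clockwise seen from above, until its stop brings the place with the yellow star to the front, and lean on the post there with a steady push of about 12 N for a second to be sure it is home; never press it on the stop with more than 25 N. Then take the blue bud vase from the table and set it gently into the brass collar of the starred place, upright and fully down, and let go. Leave the starred place at the front, the other vases standing in their places and everything else on the table where it is.

Things in the scene. Friction and masses are not known exactly. Their poses are not given: they have to be found in the camera images.
- turntable: turning disc, dark wood, 296 mm across, 14 mm thick, top 36 mm above the table. Origin on the axis 21 mm above the table, z up, axes turn with the disc. Four vase collars, centres 74 mm from the axis at disc angles 180 (starred place), 90, 0, -90 deg from its x. Brass finial 32 mm wide in the middle, top 95 mm above the table. It weighs about 1.6 kg. Over 25 N overloads its stop.
- post (a point): top centre of one of eight equal upright brass posts near the rim, to be pushed sideways with closed fingers. Posts: 10 mm diameter, 38 mm tall, tops 74 mm above the table, centres 134 mm from the axis at disc angles 22.5 + 45k deg from the disc's x (this one 202.5 deg). Axes as the disc's.
- front (a point): on the turning axis at disc-top height, fixed to the foot; its -x points to the stand's front. The disc turns counter-clockwise from above to a hard rubber-sleeved stop (gives under 2 mm), set by hand to where the disc's yaw is within 0.2 rad of this one's: feel for it. It starts 0.9 to 2.1 rad short of this yaw; turning takes 3 N at a post; it stays where left.
- marked_place (a point): floor of the starred place: centre of the brass collar marked by a yellow star on its rim side, on the disc's top, 36 mm above the table; axes as the disc's. The collar is 51 mm across outside, 41 mm inside, 12 mm tall; the vase's foot drops into it and stands on the disc's top.
- stand: fixed dark steel foot under the disc, 200 mm across; at its front a tongue (90 mm wide, 8 mm high, brass dot) reaches to 195 mm from the axis. Origin on the turning axis at the table, axes as front's. It carries the stop, a black pin on the tongue, met by a lug under the disc.
- blue_vase: the vase to place: blue bud vase, 92 mm tall, about 220 g, on the table. Origin at the centre of its underside, z up. Foot 37 mm diameter for the lowest 18 mm with a rounded edge, body a straight cylinder 48 mm diameter from 28 to 68 mm height (grip here), then a narrow neck. Fragile: press it with less than 25 N against the turntable.
- white_vase: round bud vase like the blue one (same shape and size, 220 g), white, standing on the table as well, on the other side; leave it
- pink_vase: round bud vase like the blue one (same shape and size, 220 g), pink, loose in one of the white collars of the disc; it must stay there, upright
- green_vase: round bud vase like the blue one (same shape and size, 220 g), sage green, loose in one of the white collars of the disc; it must stay there, upright
- grey_vase: round bud vase like the blue one (same shape and size, 220 g), grey, loose in one of the white collars of the disc; it must stay there, upright
- gift_box: cream gift box with a pink ribbon, 90 x 90 x 70 mm, loose; origin under its centre; leave it
- candle_jar: candle jar with wooden lid, 68 mm diameter, 85 mm tall, loose; origin under its centre; leave it
- mug: white mug, 80 mm diameter, 90 mm tall, loose, handle at its +y; origin under its centre; leave it
Things that resemble listed ones, but are neither listed nor needed, are in the scene too. Of the things that look like the blue_vase, the middle-sized one is meant.

How it is judged:
On the way, in this order (a step that is already met when the one before it is completed fails the run):
1. starred place at the front and the disc pressed on its stop with more than 6 N (about 8.5 N at a post) (angle between the x axis of turntable and the x axis of front, either way round below 0.25 rad and x of marked_place in the frame of front below -0.05 m and contact force between turntable and stand above 6 N), for 0.4 s.
2. blue vase fully down in the starred place, which is still at the front (angle between the x axis of turntable and the x axis of front, either way round below 0.25 rad and x of marked_place in the frame of front below -0.05 m and horizontal distance between blue_vase and marked_place below 0.004 m and z of blue_vase in the frame of marked_place below 0.003 m and angle between blue_vase's own z axis and vertical below 0.06 rad), for 0.2 s.
At the end, for the whole second after the job is handed in: Starred place at the front (disc yaw within 0.25 rad of the stand's; the stop lies within 0.2) and still; blue vase upright in its collar (within 4 mm of centre, 3 mm of fully down, tilt under 3.5 degrees), released, at rest. Other vases and things where they were (all of step 2 and linear speed of blue_vase below 0.02 m/s and angular speed of turntable below 0.03 rad/s); the robot touches nothing.
It fails at once if the disc is pressed on its stop with more than 25 N (about 26 N at a post) (contact force between turntable and stand above 25 N).
It fails at once if the blue vase is pressed on the turntable with more than 25 N (contact force between blue_vase and turntable above 25 N).
It fails at once if a vase on the turntable is tipped or taken out of its place (angle between any of pink_vase, green_vase, grey_vase's own z axis and vertical above 0.3 rad or height (world z) of any of pink_vase, green_vase, grey_vase above 0.046 m or height (world z) of any of pink_vase, green_vase, grey_vase below 0.03 m or distance between any of pink_vase, green_vase, grey_vase and turntable above 0.085 m).
It fails at once if another thing on the table is moved by more than 20 mm or tipped over (distance of any of white_vase, gift_box, candle_jar, mug from where it was at the start of the episode above 0.02 m or angle between any of white_vase, gift_box, candle_jar, mug's own z axis and vertical above 0.3 rad).
It also fails if it takes over 72 s, if anything falls off the work surface, if the arm or the gripper's body presses on something with over 40 N, if the wrist force passes 120 N, or if a joint passes its speed limit or range.

## Working session

There is one attempt and no reset: what is moved stays moved. The work goes in short steps, Python scripts to look and compute and a tool call to move; the robot and the scene stay as the last step left them, time stands still between calls to the robot, and variables do not carry over. Pictures are saved under pics/ and viewed, at most 10 in all, crops included, and the job is handed in when it is done.

Besides the shell and the picture viewer there is one more tool, called after "Call:" as name([rows], argument=value, ...), one row to a line, values as JSON. arm_command: Moves the arm, as the interface text tells. Its arguments: {"type":"object","properties":{"plan":{"type":"array"},"gripper":{"type":"number"},"force":{"type":"number"}},"required":["plan"]}

```bash
ls; mkdir -p pics; cat > h.py <<'E'
import numpy as np, cv2
from scipy.spatial.transform import Rotation as R
from station import *
def load(n):
    im=np.load(f'pics/{n}.npz'); return im['a'],im['d'],{k:im[k] for k in('K','dist','pose')}
def snap(n,cam):
    c=calibration(cam); a,d=get_image(cam)
    K=np.array([[c['fx'],0,c['cx']],[0,c['fy'],c['cy']],[0,0,1]])
    C=dict(K=K,dist=np.array(c['dist'],float),pose=np.array(c['pose']))
    np.savez(f'pics/{n}.npz',a=a,d=d,**C); cv2.imwrite(f'pics/{n}.png',a); return a,d,C
def rays(C,uv):
    p=cv2.undistortPoints(np.array(uv,float).reshape(-1,1,2),C['K'],C['dist'])[:,0]
    r=np.c_[p[:,0],-p[:,1],-np.ones(len(p))]
    return C['pose'][:3,3], r@C['pose'][:3,:3].T
def onplane(C,uv,z):
    o,r=rays(C,uv); return o+r*((z-o[2])/r[:,2])[:,None]
def cloud(C,d):
    h,w=d.shape; u,v=np.meshgrid(np.arange(w),np.arange(h))
    o,r=rays(C,np.c_[u.ravel(),v.ravel()]); return (o+r*d.reshape(-1,1)).reshape(h,w,3)
def tool():
    s=get_obs(); return np.array(s['tool_pos']),R.from_rotvec(s['tool_rot']).as_matrix()
def rel(p):
    t,M=tool(); return M.T@(np.array(p)-t)*100
E
python3 - <<'E'
from h import *
s=get_obs(); print(s); print(tcp_to_grasp)
a,_,_=snap('s0','scene'); b,_,_=snap('d0','side')
_,M=tool();print(M.round(3))
E
```

```text
pics
{'t': 0.0, 'q': array([ 1.11597981e+00,  5.33572600e-02,  1.61425384e+00,  6.12622184e-06,
        1.47599914e+00, -1.19024029e-01]), 'dq': array([ 2.53762395e-03,  7.34160038e-05,  9.15365571e-04,  1.84434513e-04,
       -1.06819980e-04, -4.90614984e-04]), 'effort': array([ 6.56818975e-04, -3.93683803e+01, -3.70174456e+01, -2.58724464e-05,
        7.06340492e-03,  5.71570204e-07]), 'tool_pos': array([0.20584743, 0.58985533, 0.4034864 ]), 'tool_rot': array([-5.24891257e-01, -3.09684684e+00,  3.03639587e-03]), 'contact_force': array([ 0.10311334,  0.19239392, -0.07319831]), 'wrist_torque': array([0.03286673, 0.01436695, 0.03825718]), 'grip_force': 0.0, 'opening': 0.08555998701642652}
0.1547
[[-0.944  0.329 -0.001]
 [ 0.329  0.944 -0.002]
 [ 0.    -0.002 -1.   ]]
```

View pics/s0.png

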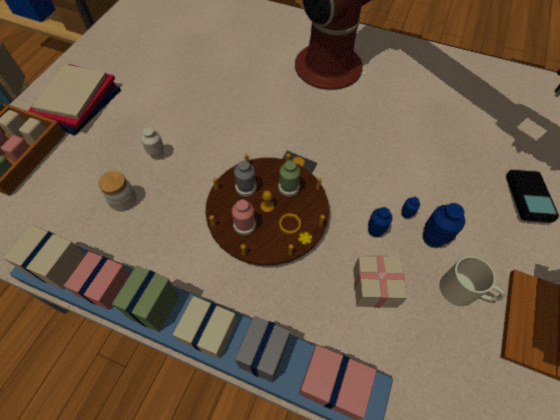

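View pics/d0.png

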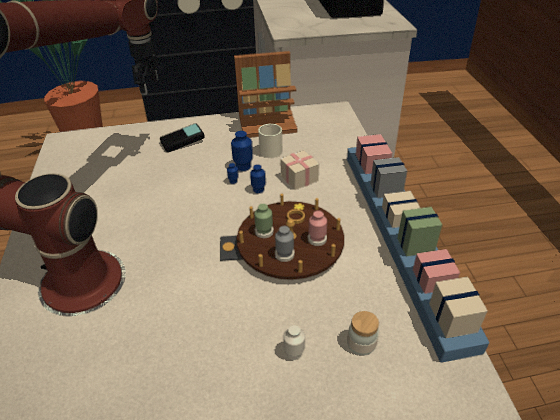

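Scene view: the robot base is at the top (330,70), the disc centre and finial at (267,203), and the starred collar at (290,223) with its star at (305,238). The tongue with the brass dot is at (298,162). The candidates for the blue vase are small (411,206), medium (380,221) and large (444,225), so I choose the medium one. White vase (152,143), candle jar (117,190), gift box (380,280), mug (470,280).

```bash
python3 - <<'E'
from h import *
for n in('s0','d0'):
    a,d,C=load(n); P=cloud(C,d); hsv=cv2.cvtColor(a,cv2.COLOR_BGR2HSV)
    print(n,'campos',C['pose'][:3,3].round(3))
    # blue things: connected comps
    m=((hsv[...,0]>105)&(hsv[...,0]<130)&(hsv[...,1]>150)&(hsv[...,2]>35)&(P[...,2]>0.008)&(P[...,2]<.2)).astype(np.uint8)
    k,l,st,ce=cv2.connectedComponentsWithStats(m)
    for i in range(1,k):
        if st[i,4]>60:
            q=P[l==i]; q=q[q[:,2]>.01]; print('blue',ce[i].round(),st[i,4],'med',np.median(q,0).round(3),'ztop',np.percentile(q[:,2],98).round(3), 'ext',np.ptp(q,0).round(3))
    ylw=(hsv[...,0]>15)&(hsv[...,0]<35)&(hsv[...,1]>150)&(hsv[...,2]>90)&(P[...,2]>0.003)&(P[...,2]<.12)
    k,l,st,ce=cv2.connectedComponentsWithStats(ylw.astype(np.uint8))
    for i in range(1,k):
        if st[i,4]>8:
            q=P[l==i]; print('ylw',ce[i].round(),st[i,4],np.median(q,0).round(3),'ztop',q[:,2].max().round(3))
    # disc: dark pts at z~.036
    m=(abs(P[...,2]-.036)<.006)&(hsv[...,2]<110)
    k,l,st,ce=cv2.connectedComponentsWithStats(m.astype(np.uint8)); i=1+np.argmax(st[1:,4])
    c=max(cv2.findContours((l==i).astype(np.uint8),0,1)[0],key=cv2.contourArea)
    h=cv2.convexHull(c)[:,0]; W=onplane(C,h,.036)
    A=np.c_[2*W[:,:2],np.ones(len(W))]; s=np.linalg.lstsq(A,(W[:,:2]**2).sum(1),rcond=None)[0]
    print('disc',s[:2].round(4),'r',np.sqrt(s[2]+s[0]**2+s[1]**2).round(4))
E
```

```text
s0 campos [1.014 0.232 0.84 ]
blue [410. 207.] 222 med [0.453 0.348 0.053] ztop 0.07 ext [0.026 0.029 0.061]
blue [445. 224.] 1099 med [0.502 0.419 0.105] ztop 0.134 ext [0.057 0.064 0.125]
blue [380. 221.] 433 med [0.531 0.289 0.073] ztop 0.094 ext [0.039 0.041 0.082]
blue [ 36. 249.] 109 med [ 0.888 -0.319  0.132] ztop 0.134 ext [0.078 0.009 0.005]
blue [ 92. 276.] 143 med [ 0.89  -0.199  0.112] ztop 0.115 ext [0.079 0.009 0.006]
blue [139. 292.] 151 med [ 0.892 -0.079  0.152] ztop 0.155 ext [0.079 0.009 0.005]
blue [203. 324.] 131 med [0.889 0.041 0.102] ztop 0.105 ext [0.081 0.008 0.006]
blue [262. 346.] 176 med [0.89  0.16  0.142] ztop 0.145 ext [0.08  0.009 0.008]
blue [339. 380.] 191 med [0.889 0.3   0.122] ztop 0.125 ext [0.079 0.008 0.007]
ylw [246. 156.] 10 [ 0.479 -0.062  0.074] ztop 0.077
ylw [288. 155.] 10 [0.437 0.033 0.074] ztop 0.079
ylw [299. 161.] 75 [0.396 0.05  0.01 ] ztop 0.014
ylw [111. 181.] 392 [ 0.676 -0.312  0.085] ztop 0.089
ylw [215. 179.] 10 [ 0.572 -0.099  0.075] ztop 0.077
ylw [319. 179.] 10 [0.477 0.127 0.075] ztop 0.076
ylw [266. 195.] 65 [0.575 0.034
[... 731 characters left out ...]
.113 ext [0.08  0.013 0.008]
blue [460. 296.] 111 med [ 0.882 -0.323  0.13 ] ztop 0.133 ext [0.083 0.015 0.008]
ylw [282. 200.] 25 [0.57  0.16  0.054] ztop 0.074
ylw [316. 204.] 21 [0.663 0.121 0.058] ztop 0.074
ylw [295. 214.] 238 [0.601 0.104 0.042] ztop 0.095
ylw [251. 212.] 26 [0.474 0.122 0.054] ztop 0.074
ylw [338. 224.] 26 [0.703 0.028 0.054] ztop 0.074
ylw [241. 236.] 38 [0.437 0.026 0.06 ] ztop 0.075
ylw [295. 235.] 13 [0.581 0.026 0.036] ztop 0.041
ylw [228. 246.] 68 [0.398 0.045 0.008] ztop 0.015
ylw [333. 250.] 37 [ 0.664 -0.067  0.061] ztop 0.073
ylw [261. 260.] 44 [ 0.476 -0.068  0.057] ztop 0.076
ylw [300. 266.] 44 [ 0.571 -0.107  0.058] ztop 0.076
disc [0.5687 0.0248] r 0.147
```

```bash
python3 - <<'E'
from h import *
a,d,C=load('s0'); b=load('d0')[0]
x=cv2.resize(a[130:290,190:430],None,fx=3.3,fy=3.3,interpolation=cv2.INTER_CUBIC)
cv2.imwrite('pics/c1.png',x)
E
```

```text
(no output)
```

View pics/c1.png

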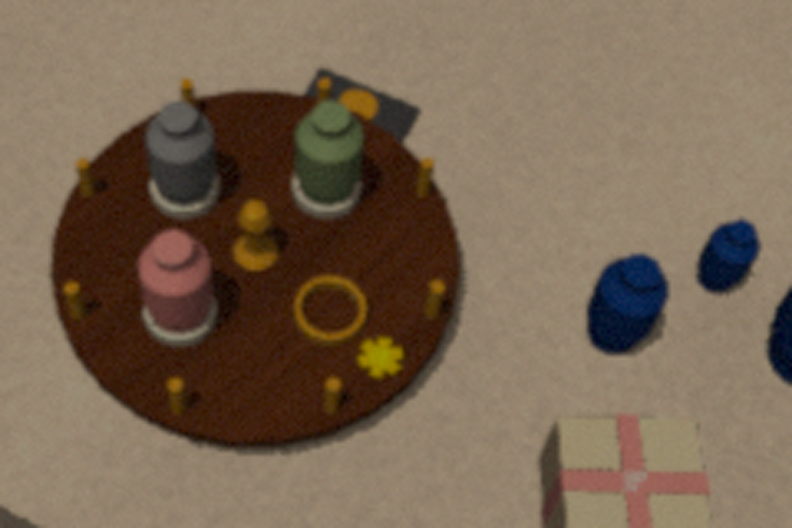

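The crop confirms it: the medium blue vase is at about (380,221) and the starred collar is empty. The axis is at about (0.571,0.032), the star at world angle 67.5° and the front at about 175°. I'll push the post at world 90°, the one just ahead of the star.

```bash
cat >> h.py <<'E'
def rows(targets,p0=None,M0=None):
    """targets: (x,y,z of TCP, yaw deg of tool x); prints rows relative to the start pose"""
    if p0 is None: p0,M0=tool()
    out=[]
    for x,y,z,w in targets:
        w=np.radians(w); c,s=np.cos(w),np.sin(w)
        M=np.array([[c,s,0],[s,-c,0],[0,0,-1.]])
        r=R.from_matrix(M0.T@M).as_rotvec()
        out.append([round(float(v),2) for v in (M0.T@(np.array([x,y,z])-p0)*100)]+[round(float(v),3) for v in r])
    for o in out: print(o,end=',\n')
E
python3 -c "
from h import *
rows([(.615,.166,.40,180),(.615,.166,.30,180)])"
```

```text
[-52.6, -26.54, 0.39, -0.002, -0.001, -0.336],
[-52.6, -26.52, 10.39, -0.002, -0.001, -0.336],
```

Call:
arm_command([
  [[-17.5, -8.8, 0.2, 0, 0, -0.11], [-35, -17.7, 0.3, 0, 0, -0.22], [-52.6, -26.5, 0.4, -0.002, -0.001, -0.336], [-52.6, -26.5, 0.4, -0.002, -0.001, -0.336], [-52.6, -26.5, 0.4, -0.002, -0.001, -0.336], [-52.6, -26.5, 0.4, -0.002, -0.001, -0.336], [-52.6, -26.5, 0.4, -0.002, -0.001, -0.336], [-52.6, -26.5, 0.4, -0.002, -0.001, -0.336], [-52.6, -26.5, 0.4, -0.002, -0.001, -0.336], [-52.6, -26.5, 0.4, -0.002, -0.001, -0.336], [-52.6, -26.5, 0.4, -0.002, -0.001, -0.336], [-52.6, -26.5, 0.4, -0.002, -0.001, -0.336]],
], gripper=1)

```text
t: 1.1
tool_pos: [0.5538, 0.2292, 0.4008]
tool_rot: [0.0, 3.141, 0.003]
contact_force: [0.9, 1.3, -0.4]
opening: -0.0001
grip_force: 0.0
```

```bash
python3 -c "
from h import *
rows([(.615,.166,.40,180)]); print(get_obs()['tool_pos'])"
```

```text
[-6.12, -6.32, 0.07, 0.002, 0.001, -0.0],
[0.55382742 0.22921202 0.40075987]
```

Call:
arm_command([
  [[-6.1, -6.3, 0.1, 0.002, 0.001, 0], [-6.1, -6.3, 0.1, 0.002, 0.001, 0], [-6.1, -6.3, 0.1, 0.002, 0.001, 0], [-6.1, -6.3, 0.1, 0.002, 0.001, 0], [-6.1, -6.3, 0.1, 0.002, 0.001, 0]],
])

```text
t: 1.52
tool_pos: [0.6137, 0.168, 0.3995]
tool_rot: [-0.001, -3.14, -0.0]
contact_force: [-0.3, 0.4, 0.7]
opening: -0.0002
grip_force: 0.0
```

```bash
python3 -c "
from h import *
s=get_obs(); print(s['tool_pos'],s['q'])
a,d,C=snap('w1','wrist'); print(C['pose'].round(3))"
```

```text
[0.61372836 0.16804177 0.39952272] [ 1.50329277e-01  8.24804778e-02  1.59035472e+00  3.06319629e-04
  1.47004006e+00 -1.42001515e+00]
[[-0.001 -0.954 -0.301  0.535]
 [ 1.    -0.001  0.001  0.167]
 [-0.001 -0.301  0.954  0.37 ]
 [ 0.     0.     0.     1.   ]]
```

View pics/w1.png

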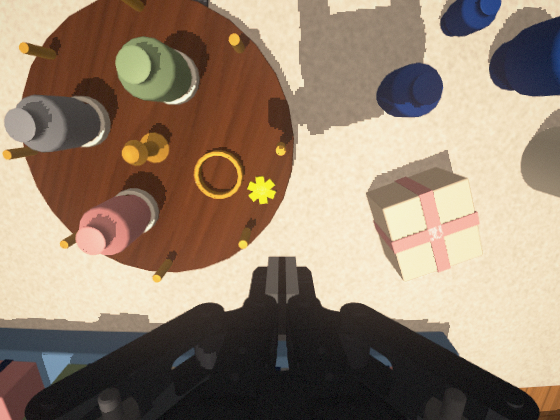

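Wrist view: the disc is at left, the empty starred ring at (219,175), the star at (262,190), post tops at (281,150), (243,244) and (235,40), and the medium blue vase at (412,90) with its top near (428,80). The gift box is at (427,230).

```bash
python3 - <<'E'
from h import *
a,d,C=load('w1'); P=cloud(C,d); hsv=cv2.cvtColor(a,cv2.COLOR_BGR2HSV)
print('z table',np.median(P[130:160,310:360,2]))
m=(hsv[...,0]<15)&(hsv[...,1]>110)&(hsv[...,2]<140)&(abs(P[...,2]-.036)<.008)
k,l,st,ce=cv2.connectedComponentsWithStats(m.astype(np.uint8)); i=1+np.argmax(st[1:,4])
c=max(cv2.findContours((l==i).astype(np.uint8),0,1)[0],key=cv2.contourArea)
h=c[:,0]; h=h[(h[:,1]>2)&(h[:,1]<268)]
W=onplane(C,h,.036)[:,:2]
s=np.array([.571,.032]); 
W=W[abs(np.hypot(*(W-s).T)-.148)<.008]
from scipy.optimize import least_squares as L
f=L(lambda p:np.hypot(*(W-p[:2]).T)-p[2],[*s,.148],loss='soft_l1',f_scale=.001).x; print('disc',f.round(4),len(W))
print('posts',onplane(C,[(281,150),(243,244),(235,40),(158,278),(25,48)],.074).round(4).tolist())
yl=(hsv[...,0]>15)&(hsv[...,0]<35)&(hsv[...,1]>150)&(hsv[...,2]>90)
k,l,st,ce=cv2.connectedComponentsWithStats(yl.astype(np.uint8))
for i in range(1,k):
    if st[i,4]>30: print(ce[i].round(1),st[i,4],np.median(P[l==i],0).round(4))
print('ring',onplane(C,[(219,175)],.047).round(4),'vase top',onplane(C,[(428,79)],.092).round(4))
q=P[40:130,370:450].reshape(-1,3); 
for z0,z1 in((.02,.07),(.08,.1)):
    b=q[(q[:,2]>z0)&(q[:,2]<z1)]; print(b.min(0),b.max(0),b.mean(0))
g=P[150:290,360:490].reshape(-1,3); g=g[abs(g[:,2]-.07)<.006]; print('box',cv2.boxPoints(cv2.minAreaRect(g[:,:2].astype(np.float32))).round(3).tolist())
E
```

```text
z table 0.0008271680531823367
disc [0.5679 0.0321 0.1462] 554
posts [[0.5675, 0.1666, 0.074], [0.6626, 0.1277, 0.074], [0.4737, 0.1272, 0.074], [0.7027, 0.0345, 0.074], [0.4746, -0.0624, 0.074]]
[132.8   4.7] 101 [0.4386 0.0332 0.0543]
[236.   42.5] 196 [0.4749 0.1273 0.074 ]
[35.7 50.6] 262 [ 0.4755 -0.0601  0.0655]
[145.8 149.4] 1116 [0.5666 0.037  0.0605]
[280.4 148.7] 111 [0.5665 0.1657 0.0746]
[ 17.9 152.7] 241 [ 0.5688 -0.0985  0.0651]
[217.7 174.6] 816 [0.596  0.1    0.0485]
[261.3 189.6] 579 [0.6138 0.145  0.0384]
[244.2 238.2] 155 [0.6593 0.128  0.0687]
[ 65.6 242.1] 79 [ 0.6618 -0.0606  0.0748]
[161.7 270.2] 161 [0.6988 0.0348 0.0633]
ring [[0.5962 0.1017 0.047 ]] vase top [[0.5058 0.2896 0.092 ]]
[0.48912875 0.26511071 0.02667503] [0.53642059 0.3073247  0.06999924] [0.51613176 0.27122651 0.05161896]
[0.49987082 0.27642397 0.08000824] [0.52739389 0.30254936 0.09523901] [0.51357207 0.28803386 0.09083588]
box [[0.5899999737739563, 0.3499999940395355], [0.6269999742507935, 0.26499998569488525], [0.7120000123977661, 0.3009999990463257], [0.6759999990463257, 0.38600000739097595]]
```

Call:
arm_command([
  [[0.2, 0, 0.8, 0, 0, 0.12], [0.4, 0, 1.6, 0, 0, 0.24], [0.6, 0, 2.4, 0, 0, 0.36], [0.8, 0, 3.2, 0, 0, 0.48], [1.0, 0.1, 4, 0, 0, 0.6], [1.1, 0.1, 5, 0, 0, 0.72], [1.1, 0.1, 6, 0, 0, 0.84], [1.1, 0.1, 7, 0, 0, 0.96], [1.1, 0.1, 8, 0, 0, 1.08], [1.1, 0.1, 9, 0, 0, 1.2], [1.1, 0.1, 9.5, 0, 0, 1.32], [1.1, 0.1, 10, 0, 0, 1.44]],
])

```text
t: 2.57
tool_pos: [0.6015, 0.1709, 0.2995]
tool_rot: [-2.075, -2.358, 0.001]
contact_force: [0.2, 0.0, -0.3]
opening: 0.0003
grip_force: 0.0
```

Call:
arm_command([
  [[0, 0, 0, 0, 0, 0.12], [0, 0, 0, 0, 0, 0.24], [0, 0, 0, 0, 0, 0.36], [0, 0, 0, 0, 0, 0.48], [0, 0, 0, 0, 0, 0.6], [0, 0, 0, 0, 0, 0.72], [0, 0, 0, 0, 0, 0.84], [0, 0, 0, 0, 0, 0.96], [0, 0, 0, 0, 0, 1.08], [0, 0, 0, 0, 0, 1.2], [0, 0, 0, 0, 0, 1.32], [0, 0, 0, 0, 0, 1.44]],
])

```text
t: 3.57
tool_pos: [0.6017, 0.1709, 0.3004]
tool_rot: [-3.115, -0.405, -0.0]
contact_force: [-0.3, -0.1, 0.1]
opening: 0.0003
grip_force: 0.0
```

```bash
python3 -c "
from h import *
rows([(.604,.167,.225,0)]); s=get_obs();print(s['tool_pos'],s['q'],s['contact_force'])"
```

```text
[0.12, 0.43, 7.54, -0.0, -0.0, 0.259],
[0.60170308 0.17088539 0.30040784] [1.57804776e-01 1.37201627e-01 1.70176849e+00 3.96541462e-05
 1.30243597e+00 1.46999866e+00] [-0.33341978 -0.09242851  0.09955675]
```

Call:
arm_command([
  [[0.1, 0.4, 3, 0, 0, 0.12], [0.1, 0.4, 6, 0, 0, 0.24], [0.1, 0.4, 7.3, 0, 0, 0.259], [0.1, 0.4, 7.5, 0, 0, 0.259], [0.1, 0.4, 7.5, 0, 0, 0.259], [0.1, 0.4, 7.5, 0, 0, 0.259]],
])

```text
t: 4.07
tool_pos: [0.6053, 0.1662, 0.2268]
tool_rot: [-3.141, -0.009, -0.004]
contact_force: [0.7, 0.4, -0.3]
opening: -0.0
grip_force: 0.0
```

```bash
cat >> h.py <<'E'
AX=np.array([.569,.033])
def push(ths,off=.016,z=.2245,p0=None,M0=None):
    T=[]
    for th in ths:
        a=np.radians(th); r=np.array([np.cos(a),np.sin(a)]); t=np.array([-r[1],r[0]])
        p=AX+.134*r-off*t; T.append((p[0],p[1],z,th-90))
    rows(T,p0,M0)
E
python3 -c "
from h import *
s=get_obs();print(s['tool_pos'],s['q'],s['contact_force'])
push([85,88]+[88+4.5*i for i in range(1,11)])"
```

```text
[0.60527997 0.16616193 0.22680791] [ 1.49463220e-01  2.25814190e-01  1.73550579e+00 -2.16538198e-04
  1.17788402e+00  1.71490926e+00] [ 0.74478743  0.39973131 -0.32708244]
[-0.87, 0.1, 0.23, -0.0, -0.002, 0.093],
[-1.56, -0.03, 0.23, -0.0, -0.002, 0.04],
[-2.61, -0.16, 0.22, -0.0, -0.002, -0.038],
[-3.67, -0.2, 0.22, -0.0, -0.002, -0.117],
[-4.73, -0.16, 0.22, 0.0, -0.002, -0.195],
[-5.78, -0.04, 0.22, 0.0, -0.002, -0.274],
[-6.82, 0.17, 0.21, 0.0, -0.002, -0.352],
[-7.84, 0.45, 0.21, 0.0, -0.002, -0.431],
[-8.84, 0.82, 0.21, 0.0, -0.002, -0.509],
[-9.8, 1.26, 0.21, 0.001, -0.002, -0.588],
[-10.73, 1.77, 0.2, 0.001, -0.002, -0.667],
[-11.61, 2.36, 0.2, 0.001, -0.002, -0.745],
```

Call:
arm_command([
  [[-0.9, 0.1, 0.2, 0, 0, 0.09], [-1.6, 0, 0.2, 0, 0, 0.04], [-2.6, -0.16, 0.2, 0, 0, -0.04], [-3.7, -0.2, 0.2, 0, 0, -0.117], [-4.7, -0.16, 0.2, 0, 0, -0.195], [-5.8, -0.04, 0.2, 0, 0, -0.274], [-6.8, 0.17, 0.2, 0, 0, -0.352], [-7.8, 0.45, 0.2, 0, 0, -0.431], [-8.8, 0.8, 0.2, 0, 0, -0.509], [-9.8, 1.3, 0.2, 0, 0, -0.588], [-10.7, 1.8, 0.2, 0, 0, -0.667], [-11.6, 2.4, 0.2, 0, 0, -0.745]],
])

```text
t: 5.07
tool_pos: [0.4899, 0.1419, 0.2263]
tool_rot: [-2.921, -1.155, -0.012]
contact_force: [2.6, 3.1, -1.3]
opening: 0.0
grip_force: 1.8
```

```bash
python3 -c "
from h import *
s=get_obs();print(s['tool_pos'],s['q'],s['contact_force'])
push([133+4.2*i for i in range(1,10)])
a,d,C=snap('s1','scene');P=cloud(C,d); hsv=cv2.cvtColor(a,cv2.COLOR_BGR2HSV)
yl=(hsv[...,0]>24)&(hsv[...,0]<35)&(hsv[...,1]>150)&(hsv[...,2]>90)
k,l,st,ce=cv2.connectedComponentsWithStats(yl.astype(np.uint8))
for i in range(1,k):
    if st[i,4]>20: p=np.median(P[l==i],0); print(ce[i].round(1),st[i,4],p.round(4),np.degrees(np.arctan2(p[1]-.033,p[0]-.57)))
"
```

```text
[0.48994679 0.14187525 0.22625702] [ 0.13546642 -0.03948268  2.02187883  0.00213489  1.15189565  0.95233418] [ 2.63754106  3.12879277 -1.28977559]
[-1.03, -0.13, 0.17, 0.003, -0.007, -0.071],
[-2.02, -0.14, 0.16, 0.003, -0.007, -0.144],
[-3.01, -0.08, 0.15, 0.003, -0.007, -0.217],
[-3.99, 0.05, 0.15, 0.004, -0.007, -0.291],
[-4.95, 0.26, 0.14, 0.004, -0.007, -0.364],
[-5.9, 0.53, 0.14, 0.004, -0.006, -0.437],
[-6.83, 0.88, 0.13, 0.004, -0.006, -0.511],
[-7.73, 1.29, 0.12, 0.005, -0.006, -0.584],
[-8.6, 1.76, 0.12, 0.005, -0.006, -0.657],
[318.4 207.5] 76 [0.5294 0.1486 0.0378] 109.35127464430174
```

Call:
arm_command([
  [[-1.0, -0.1, 0.1, 0, 0, -0.071], [-2.0, -0.1, 0.1, 0, 0, -0.144], [-3.0, -0.1, 0.1, 0, 0, -0.217], [-4.0, 0, 0.1, 0, 0, -0.291], [-4.9, 0.3, 0.1, 0, 0, -0.364], [-5.9, 0.5, 0.1, 0, 0, -0.437], [-6.8, 0.9, 0.1, 0, 0, -0.511], [-7.7, 1.3, 0.1, 0, 0, -0.584], [-8.6, 1.8, 0.1, 0, 0, -0.657]],
])

```text
t: 5.87
tool_pos: [0.4395, 0.0697, 0.2251]
tool_rot: [2.393, 2.032, 0.009]
contact_force: [1.2, 3.9, 1.5]
opening: 0.0002
grip_force: 1.8
```

```bash
python3 -c "
from h import *
s=get_obs();print(s['tool_pos'],s['q'],s['contact_force'])
push([170.8+1.4*i for i in range(1,10)])
a,d,C=snap('s2','scene');P=cloud(C,d); hsv=cv2.cvtColor(a,cv2.COLOR_BGR2HSV)
yl=(hsv[...,0]>24)&(hsv[...,0]<35)&(hsv[...,1]>150)&(hsv[...,2]>90)
k,l,st,ce=cv2.connectedComponentsWithStats(yl.astype(np.uint8))
for i in range(1,k):
    if st[i,4]>20: p=np.median(P[l==i],0); print(ce[i].round(1),st[i,4],p.round(4),np.degrees(np.arctan2(p[1]-.033,p[0]-.57)))
"
```

```text
[0.43950073 0.06967653 0.2251053 ] [-1.07198391e-02 -2.06266151e-01  2.17421727e+00  1.88352228e-03
  1.16755413e+00  1.51482090e-01] [1.17789845 3.92108477 1.53962379]
[-0.28, -0.07, 0.06, 0.006, -0.003, -0.027],
[-0.61, -0.09, 0.06, 0.006, -0.002, -0.051],
[-0.94, -0.11, 0.06, 0.006, -0.002, -0.076],
[-1.27, -0.12, 0.06, 0.006, -0.002, -0.1],
[-1.6, -0.12, 0.06, 0.006, -0.002, -0.125],
[-1.93, -0.12, 0.05, 0.006, -0.002, -0.149],
[-2.25, -0.1, 0.05, 0.006, -0.002, -0.173],
[-2.58, -0.08, 0.05, 0.006, -0.002, -0.198],
[-2.91, -0.05, 0.05, 0.006, -0.002, -0.222],
[307.8 181.1] 54 [0.4681 0.0989 0.0376] 147.10319673691686
```

Call:
arm_command([
  [[-0.3, -0.1, 0, 0, 0, -0.027], [-0.6, -0.1, 0, 0, 0, -0.051], [-0.9, -0.1, 0, 0, 0, -0.076], [-1.3, -0.1, 0, 0, 0, -0.1], [-1.6, -0.1, 0, 0, 0, -0.125], [-1.9, -0.1, 0, 0, 0, -0.149], [-2.2, -0.1, 0, 0, 0, -0.173], [-2.5, -0.1, 0, 0, 0, -0.19]],
])

```text
t: 6.58
tool_pos: [0.4341, 0.0453, 0.2241]
tool_rot: [2.194, 2.246, 0.005]
contact_force: [0.6, 3.3, 2.2]
opening: 0.0001
grip_force: 1.4
```

```bash
python3 -c "
from h import *
s=get_obs();print(s['tool_pos'],s['q'],s['contact_force'])
push([181.5+.7*i for i in range(1,13)])
"
```

```text
[0.43414634 0.04530321 0.22408278] [-6.70988024e-02 -2.27766223e-01  2.19390523e+00  1.12643023e-03
  1.17154136e+00 -9.09524937e-02] [0.57462101 3.30871783 2.20369992]
[-0.15, 0.03, -0.04, 0.004, -0.001, -0.015],
[-0.31, 0.01, -0.04, 0.004, -0.001, -0.027],
[-0.47, 0.0, -0.04, 0.004, -0.001, -0.039],
[-0.64, -0.01, -0.04, 0.004, -0.001, -0.052],
[-0.8, -0.02, -0.04, 0.004, -0.001, -0.064],
[-0.97, -0.03, -0.04, 0.004, -0.001, -0.076],
[-1.13, -0.04, -0.04, 0.004, -0.001, -0.088],
[-1.3, -0.04, -0.04, 0.004, -0.0, -0.101],
[-1.46, -0.04, -0.04, 0.004, -0.0, -0.113],
[-1.63, -0.04, -0.04, 0.004, -0.0, -0.125],
[-1.79, -0.04, -0.04, 0.004, -0.0, -0.137],
[-1.96, -0.04, -0.04, 0.004, -0.0, -0.149],
```

Call:
arm_command([
  [[-0.15, 0, 0, 0, 0, -0.013], [-0.3, -0.01, 0, 0, 0, -0.025], [-0.45, -0.02, 0, 0, 0, -0.037], [-0.6, -0.02, 0, 0, 0, -0.049]],
])

```text
t: 6.92
tool_pos: [0.4333, 0.0389, 0.2226]
tool_rot: [2.137, 2.301, 0.001]
contact_force: [1.1, 2.4, 2.2]
opening: -0.0001
grip_force: 1.4
```

Call:
arm_command([
  [[-0.12, -0.01, 0, 0, 0, -0.009], [-0.25, -0.03, 0, 0, 0, -0.0185]],
])

```text
t: 7.08
tool_pos: [0.433, 0.0363, 0.2222]
tool_rot: [2.116, 2.321, 0.0]
contact_force: [0.7, 2.0, 1.2]
opening: -0.0
grip_force: 1.3
```

Call:
arm_command([
  [[-0.12, -0.01, -0.03, 0, 0, -0.009], [-0.25, -0.03, -0.03, 0, 0, -0.0185]],
])

```text
t: 7.25
tool_pos: [0.4328, 0.0338, 0.2223]
tool_rot: [2.095, 2.341, 0.0]
contact_force: [2.1, 2.2, 0.1]
opening: -0.0003
grip_force: 1.3
```

Call:
arm_command([
  [[-0.12, -0.01, -0.02, 0, 0, -0.009], [-0.25, -0.03, -0.02, 0, 0, -0.0185]],
])

```text
t: 7.42
tool_pos: [0.4327, 0.0313, 0.2224]
tool_rot: [-2.073, -2.36, 0.0]
contact_force: [1.1, 3.1, -1.2]
opening: 0.0003
grip_force: 1.3
```

Call:
arm_command([
  [[-0.12, -0.01, 0, 0, 0, -0.009], [-0.25, -0.03, 0, 0, 0, -0.0185]],
])

```text
t: 7.58
tool_pos: [0.4327, 0.0288, 0.2224]
tool_rot: [-2.051, -2.379, 0.0]
contact_force: [1.3, 2.6, -0.3]
opening: 0.0001
grip_force: 1.3
```

Call:
arm_command([
  [[-0.12, -0.01, 0, 0, 0, -0.009], [-0.25, -0.03, 0, 0, 0, -0.0185]],
])

```text
t: 7.75
tool_pos: [0.4327, 0.0263, 0.2225]
tool_rot: [-2.029, -2.398, 0.0]
contact_force: [2.5, 2.9, -1.4]
opening: -0.0
grip_force: 1.3
```

Call:
arm_command([
  [[-0.12, -0.01, 0, 0, 0, -0.009], [-0.25, -0.03, 0, 0, 0, -0.0185]],
])

```text
t: 7.92
tool_pos: [0.4329, 0.0238, 0.2225]
tool_rot: [-2.007, -2.417, 0.0]
contact_force: [1.2, 2.8, -1.3]
opening: 0.0002
grip_force: 1.3
```

Call:
arm_command([
  [[-0.12, -0.01, 0, 0, 0, -0.009], [-0.25, -0.03, 0, 0, 0, -0.0185]],
])

```text
t: 8.08
tool_pos: [0.433, 0.0212, 0.2225]
tool_rot: [-1.984, -2.435, 0.0]
contact_force: [1.6, 2.5, -1.0]
opening: -0.0002
grip_force: 1.3
```

Call:
arm_command([
  [[-0.12, -0.01, 0, 0, 0, -0.009], [-0.25, -0.03, 0, 0, 0, -0.0185]],
])

```text
t: 8.25
tool_pos: [0.4333, 0.0187, 0.2225]
tool_rot: [-1.962, -2.454, 0.0]
contact_force: [0.4, 2.6, -2.4]
opening: 0.0001
grip_force: 1.3
```

Call:
arm_command([
  [[-0.12, -0.01, 0, 0, 0, -0.009], [-0.25, -0.03, 0, 0, 0, -0.0185]],
])

```text
t: 8.42
tool_pos: [0.4334, 0.0166, 0.2225]
tool_rot: [-1.939, -2.47, -0.002]
contact_force: [-0.5, 11.4, 0.3]
opening: -0.0
grip_force: 4.7
```

Contact with the stop at about 11.4 N. I'll hold there.

Call:
arm_command([
  [[0, 0, 0, 0, 0, 0], [0, 0, 0, 0, 0, 0], [0, 0, 0, 0, 0, 0]],
])

```text
t: 8.67
tool_pos: [0.4334, 0.0167, 0.2225]
tool_rot: [-1.939, -2.47, -0.001]
contact_force: [-0.1, 5.7, -1.1]
opening: -0.0001
grip_force: 2.9
```

Call:
arm_command([
  [[-0.03, 0, 0, 0, 0, 0], [-0.06, 0, 0, 0, 0, 0], [-0.06, 0, 0, 0, 0, 0], [-0.06, 0, 0, 0, 0, 0]],
])

```text
t: 9.0
tool_pos: [0.4335, 0.0164, 0.2225]
tool_rot: [-1.938, -2.469, -0.003]
contact_force: [-1.2, 7.8, -1.2]
opening: 0.0001
grip_force: 4.1
```

Call:
arm_command([
  [[-0.03, 0, 0, 0, 0, 0], [-0.06, 0, 0, 0, 0, 0], [-0.09, 0, 0, 0, 0, 0], [-0.09, 0, 0, 0, 0, 0]],
])

```text
t: 9.33
tool_pos: [0.4336, 0.016, 0.2226]
tool_rot: [-1.938, -2.467, -0.005]
contact_force: [-0.6, 11.6, 0.6]
opening: -0.0001
grip_force: 5.8
```

Call:
arm_command([
  [[-0.02, 0, 0, 0, 0, 0], [-0.02, 0, 0, 0, 0, 0], [-0.02, 0, 0, 0, 0, 0], [-0.02, 0, 0, 0, 0, 0], [-0.02, 0, 0, 0, 0, 0], [-0.02, 0, 0, 0, 0, 0]],
])

```text
t: 9.83
tool_pos: [0.4337, 0.0159, 0.2225]
tool_rot: [-1.937, -2.467, -0.005]
contact_force: [-2.1, 12.2, 0.7]
opening: -0.0
grip_force: 6.2
```

Call:
arm_command([
  [[0, 0, 0, 0, 0, 0], [0, 0, 0, 0, 0, 0], [0, 0, 0, 0, 0, 0], [0, 0, 0, 0, 0, 0], [0, 0, 0, 0, 0, 0], [0, 0, 0, 0, 0, 0], [0, 0, 0, 0, 0, 0]],
])

```text
t: 10.42
tool_pos: [0.4336, 0.016, 0.2225]
tool_rot: [-1.937, -2.467, -0.005]
contact_force: [-1.8, 13.1, 1.0]
opening: 0.0002
grip_force: 6.2
```

```bash
python3 - <<'E'
from h import *
s=get_obs();print(s['contact_force'],s['q'],s['wrist_torque'])
t,M=tool(); print(M.round(3))
a,d,C=snap('s3','scene');P=cloud(C,d); hsv=cv2.cvtColor(a,cv2.COLOR_BGR2HSV)
yl=(hsv[...,0]>15)&(hsv[...,0]<35)&(hsv[...,1]>150)&(hsv[...,2]>90)
k,l,st,ce=cv2.connectedComponentsWithStats(yl.astype(np.uint8))
for i in range(1,k):
    if st[i,4]>8: p=np.median(P[l==i],0); print(ce[i].round(1),st[i,4],p.round(4),np.degrees(np.arctan2(p[1]-.033,p[0]-.57)).round(1))
E
```

```text
[-1.76685367 13.07867079  0.99580193] [-0.13632458 -0.23077783  2.19928159  0.00554908  1.17545648 -0.37798208] [1.95972799 0.21275845 0.01901939]
[[-0.237  0.971 -0.002]
 [ 0.971  0.237  0.005]
 [ 0.006 -0.    -1.   ]]
[22.4 24.9] 148 [-0.355  -1.9267 -0.5962] -115.3
[ 1.6 19.5] 11 [-0.3473 -2.0382 -0.5953] -113.9
[50.6 21.2] 13 [-0.4292 -1.7477 -0.5849] -119.3
[44.1 33.5] 20 [-0.3455 -1.7338 -0.6043] -117.4
[50.2 32.7] 9 [-0.3554 -1.696  -0.5898] -118.2
[75.9 32.4] 9 [-0.4042 -1.5512 -0.5806] -121.6
[61.4 35.6] 15 [-0.3539 -1.6137 -0.5879] -119.3
[67.9 37.2] 14 [-0.3616 -1.5793 -0.5883] -120.0
[235.  160.2] 10 [ 0.5028 -0.08    0.0739] -120.7
[286.4 178. ] 232 [0.4821 0.0513 0.0432] 168.2
[311.9 170.3] 12 [0.4592 0.104  0.0736] 147.3
[111.3 181.5] 396 [ 0.6763 -0.3106  0.0856] -72.8
[210.4 189.9] 13 [ 0.6022 -0.0955  0.0746] -75.9
[266.3 194.8] 72 [0.5745 0.0339 0.09  ] 11.4
[266.  207.2] 81 [0.5785 0.0344 0.0396] 9.4
[324.8 205.5] 20 [0.54   0.1636 0.0741] 102.9
[216.9 227.6] 20 [ 0.6843 -0.0373  0.0736] -31.6
[302.7 239.9] 21 [0.641  0.1473 0.0729] 58.2
[256.1 249.9] 22 [0.7004 0.0635 0.0734] 13.2
```

Call:
arm_command([
  [[0.2, 0, 0, 0, 0, 0], [0.8, 0, 0, 0, 0, 0], [1.5, 0, 0, 0, 0, 0], [1.5, 0, -3, 0, 0, 0], [1.5, 0, -6.5, 0, 0, 0], [1.5, 0, -10, 0, 0, 0]],
])

```text
t: 10.97
tool_pos: [0.4298, 0.0295, 0.3232]
tool_rot: [-1.939, -2.471, 0.003]
contact_force: [1.4, 0.1, 1.0]
opening: -0.0003
grip_force: 0.0
```

```bash
python3 -c "
from h import *
rows([(.53,.165,.40,170)]); print(get_obs()['contact_force'])"
```

```text
[10.78, 12.93, -7.72, -0.002, -0.001, -1.156],
[1.43863513 0.1383714  0.97480553]
```

Call:
arm_command([
  [[1, 1, -3, 0, 0, -0.12], [3, 3, -6, 0, 0, -0.24], [5, 5.5, -7.7, 0, 0, -0.36], [7, 8, -7.7, 0, 0, -0.48], [9, 10.5, -7.7, 0, 0, -0.6], [10.8, 12.9, -7.7, 0, 0, -0.72], [10.8, 12.9, -7.7, 0, 0, -0.84], [10.8, 12.9, -7.7, 0, 0, -0.96], [10.8, 12.9, -7.7, 0, 0, -1.08], [10.8, 12.9, -7.7, 0, 0, -1.156], [10.8, 12.9, -7.7, 0, 0, -1.156], [10.8, 12.9, -7.7, 0, 0, -1.156]],
], gripper=-1)

```text
t: 11.97
tool_pos: [0.5301, 0.1649, 0.3998]
tool_rot: [0.278, 3.129, -0.001]
contact_force: [0.4, 0.6, 0.5]
opening: 0.0857
grip_force: 0.0
```

```bash
python3 - <<'E'
from h import *
s=get_obs(); print(s['tool_pos'],s['q'],s['opening'])
a,d,C=snap('w2','wrist')
E
```

```text
[0.530066   0.16492475 0.39982341] [ 1.67755085e-01 -1.11031611e-01  1.78139385e+00 -9.02089537e-04
  1.47083143e+00 -1.22577944e+00] 0.08566001759185932
```

View pics/w2.png

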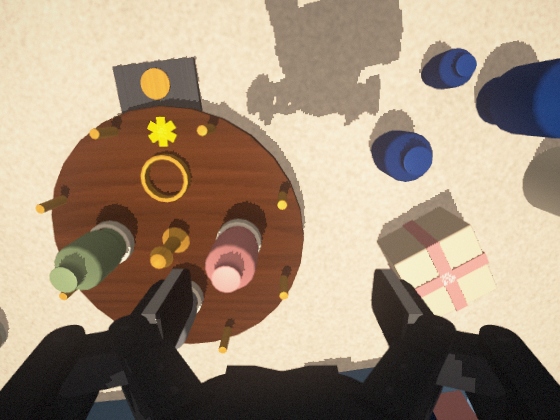

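The wrist view shows the starred place at the front: collar (165,178), star (162,131), brass dot (155,84). The medium blue vase has its body at (400,148) and its lip at (417,158). The other vases are upright in their collars.

```bash
cat > m.py <<'E'
from h import *
from scipy.optimize import least_squares as L
def circ(W,s,r=None,f=.001):
    g=(lambda p:np.hypot(*(W-p[:2]).T)-(p[2] if r is None else r))
    return L(g,[*s,r or .02],loss='soft_l1',f_scale=f).x
def ring(C,P,hsv,box):
    u0,u1,v0,v1=box
    yl=(hsv[...,0]>15)&(hsv[...,0]<35)&(hsv[...,1]>140)&(hsv[...,2]>90)
    m=np.zeros(yl.shape,np.uint8); m[v0:v1,u0:u1]=yl[v0:v1,u0:u1]
    k,l,st,ce=cv2.connectedComponentsWithStats(m); i=1+np.argmax(st[1:,4])
    cs=cv2.findContours((l==i).astype(np.uint8),cv2.RETR_CCOMP,1)[0]
    cs=sorted(cs,key=cv2.contourArea)[-2:]
    for c in cs:
        W=onplane(C,c[:,0],.048)[:,:2]; print('ring',circ(W,W.mean(0)).round(4),st[i,4])
E
python3 - <<'E'
from m import *
a,d,C=load('w2'); P=cloud(C,d); hsv=cv2.cvtColor(a,cv2.COLOR_BGR2HSV)
ring(C,P,hsv,(135,192,152,206))
yl=(hsv[...,0]>15)&(hsv[...,0]<35)&(hsv[...,1]>140)&(hsv[...,2]>90)
k,l,st,ce=cv2.connectedComponentsWithStats(yl.astype(np.uint8))
for i in range(1,k):
    if st[i,4]>30: print(ce[i].round(1),st[i,4],np.median(P[l==i],0).round(4))
bl=(hsv[...,0]>105)&(hsv[...,0]<130)&(hsv[...,1]>130)
q=P[100:190,365:440][bl[100:190,365:440]]
for z0,z1 in((.028,.066),(.086,.1)):
    b=q[(q[:,2]>z0)&(q[:,2]<z1)][:,:2]; print(z0,len(b),b.mean(0),circ(b,b.mean(0)).round(4),circ(b,[.512,.29],.024).round(4) )
b=q[q[:,2]>.088]; print('top z',np.median(b[:,2]))
print('lip',onplane(C,[(417,158)],.092))
E
```

```text
ring [0.4945 0.0458 0.0193] 906
ring [0.4947 0.0452 0.0256] 906
[154.9  83.4] 730 [0.3971 0.0479 0.011 ]
[161.7 131.3] 652 [0.4478 0.0518 0.0385]
[205.3 129.3] 165 [0.4541 0.1055 0.0739]
[103.  132.3] 256 [0.4382 0.0046 0.0654]
[164.5 177.4] 906 [0.4942 0.0437 0.0483]
[281.8 200.7] 145 [0.5346 0.1627 0.0739]
[ 50.5 204.1] 239 [ 0.4972 -0.0782  0.064 ]
[169.2 247.2] 951 [0.5642 0.0369 0.059 ]
[283.3 287.3] 163 [0.635  0.1467 0.0647]
[ 64.2 295.5] 56 [ 0.5992 -0.0965  0.0749]
[224.5 339.6] 173 [0.6948 0.0645 0.0636]<stdin>:11: RuntimeWarning: Mean of empty slice.
  ret = um.true_divide(
Traceback (most recent call last):
  File "m.py", line 5, in circ
    return L(g,[*s,r or .02],loss='soft_l1',f_scale=f).x
           ~^^^^^^^^^^^^^^^^^^^^^^^^^^^^^^^^^^^^^^^^^^
ValueError: Initial guess is outside of provided bounds
```

```bash
cat >> m.py <<'E'
def vase(C,P,a,box):
    u0,u1,v0,v1=box; hsv=cv2.cvtColor(a,cv2.COLOR_BGR2HSV)
    S=P[v0:v1,u0:u1]; b=(hsv[v0:v1,u0:u1,1]>120)
    t=S[b&(S[...,2]>.087)&(S[...,2]<.1)]; print('top n',len(t),t.mean(0).round(4))
    o=S[b&(S[...,2]>.03)&(S[...,2]<.066)][:,:2]; print('body n',len(o),circ(o,[.512,.29],.024).round(4))
    m=(b&(S[...,2]>.015)).astype(np.uint8)
    c=max(cv2.findContours(m,0,1)[0],key=cv2.contourArea)[:,0]+[u0,v0]
    (x,y),r=cv2.minEnclosingCircle(c); print('blob',x,y,r)
E
python3 - <<'E'
from m import *
a,d,C=load('w2'); P=cloud(C,d)
print(cv2.cvtColor(a,cv2.COLOR_BGR2HSV)[[150,140,160],[400,390,417]],P[[150,140,160],[400,390,417]])
vase(C,P,a,(365,440,100,190)); print('lip',onplane(C,[(417,158)],.092))
E
```

```text
[[113 133 123]
 [122  51  70]
 [113 144 151]] [[0.50332607 0.27948629 0.07932377]
 [0.49450266 0.275217   0.0660894 ]
 [0.51231271 0.28919732 0.09316512]]
top n 629 [0.5129 0.2897 0.0927]
body n 0 [0.512 0.29  0.024]
blob 407.86676025390625 157.55587768554688 23.556352615356445
lip [[0.51076975 0.28976019 0.092     ]]
```

```bash
python3 -c "
from h import *
rows([(.512,.2895,.37,170)])"
```

```text
[3.98, 11.95, 2.97, -0.001, 0.001, -0.003],
```

Call:
arm_command([
  [[1.3, 4, 1, 0, 0, 0], [2.6, 8, 2, 0, 0, 0], [4, 12, 3, 0, 0, 0], [4, 12, 3, 0, 0, 0], [4, 12, 3, 0, 0, 0], [4, 12, 3, 0, 0, 0]],
])

```text
t: 12.52
tool_pos: [0.5116, 0.2899, 0.3697]
tool_rot: [0.275, 3.129, -0.002]
contact_force: [0.6, 0.0, -0.8]
opening: 0.0859
grip_force: 0.0
```

```bash
python3 - <<'E'
from h import *
s=get_obs(); print(s['tool_pos'])
a,d,C=snap('w3','wrist')
E
```

```text
[0.51164047 0.28993497 0.36971466]
```

View pics/w3.png

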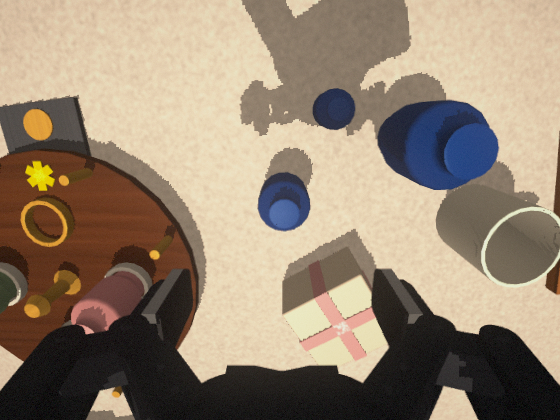

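The vase lip is at (284,213), centred between the open pads (columns 180–385). The small decoy is at (333,108), the large one at (440,145) and the gift box at (335,310), so both fingers have clear paths down.

```bash
python3 - <<'E'
from m import *
a,d,C=load('w3'); P=cloud(C,d); hsv=cv2.cvtColor(a,cv2.COLOR_BGR2HSV)
vase(C,P,a,(250,318,165,240)); print('lip',onplane(C,[(284,213)],.092))
ring(C,P,hsv,(18,78,194,248))
S=P[90:195,370:505].reshape(-1,3); S=S[(S[:,2]>.12)&(S[:,2]<.15)]; print('big',S.min(0),S.max(0))
E
```

```text
top n 734 [0.513  0.2901 0.0929]
body n 0 [0.512 0.29  0.024]
blob 283.5715637207031 206.00596618652344 24.75482177734375
lip [[0.51279879 0.29040437 0.092     ]]
ring [0.4945 0.0445 0.0196] 872
ring [0.4948 0.0446 0.0257] 872
big [0.46040842 0.40352146 0.12000266] [0.49786619 0.44220256 0.13565773]
```

Call:
arm_command([
  [[-0.1, 0, 3.5, 0, 0, 0], [-0.1, 0, 7, 0, 0, 0], [-0.1, 0, 10.5, 0, 0, 0], [-0.1, 0, 13.5, 0, 0, 0], [-0.1, 0, 15.5, 0, 0, 0], [-0.1, 0, 16.6, 0, 0, 0], [-0.1, 0, 16.6, 0, 0, 0], [-0.1, 0, 16.6, 0, 0, 0]],
])

```text
t: 13.23
tool_pos: [0.5135, 0.289, 0.2045]
tool_rot: [0.277, 3.128, 0.0]
contact_force: [0.4, 0.4, 0.1]
opening: 0.0853
grip_force: 0.0
```

Call:
arm_command([
  [[0, 0, 0, 0, 0, 0], [0, 0, 0, 0, 0, 0], [0, 0, 0, 0, 0, 0], [0, 0, 0, 0, 0, 0], [0, 0, 0, 0, 0, 0], [0, 0, 0, 0, 0, 0], [0, 0, 0, 0, 0, 0], [0, 0, 0, 0, 0, 0]],
], gripper=1, force=25)

```text
t: 13.9
tool_pos: [0.5136, 0.2902, 0.2058]
tool_rot: [0.274, 3.126, 0.002]
contact_force: [0.2, 1.2, 5.9]
opening: 0.0477
grip_force: 25.5
```

Call:
arm_command([
  [[0, 0, -0.3, 0, 0, 0], [0, 0, -1.5, 0, 0, 0], [0, 0, -4, 0, 0, 0], [0, 0, -7.5, 0, 0, 0], [0, 0, -11, 0, 0, 0], [0, 0, -14, 0, 0, 0], [0, 0, -14, 0, 0, 0], [0, 0, -14, 0, 0, 0]],
])

```text
t: 14.57
tool_pos: [0.513, 0.2899, 0.3465]
tool_rot: [0.274, 3.125, 0.003]
contact_force: [-0.7, 1.1, -2.6]
opening: 0.0473
grip_force: 26.6
```

```bash
python3 - <<'E'
from m import *
s=get_obs(); print(s['tool_pos'],s['opening'],s['grip_force'],s['contact_force']); t,M=tool(); print(M.round(4).tolist())
a,d,C=snap('w4','wrist'); P=cloud(C,d)
zt=t[2]-.2058+.092
S=P[120:330,200:360]; hsv=cv2.cvtColor(a,cv2.COLOR_BGR2HSV)[120:330,200:360]
m=(abs(S[...,2]-zt)<.006)&(hsv[...,0]>100)&(hsv[...,0]<130)&(hsv[...,1]>90)
v,u=np.nonzero(m); print(len(u),u.mean()+200,v.mean()+120,S[m].mean(0).round(4),np.median(S[m][:,2]),zt)
c=max(cv2.findContours(m.astype(np.uint8),0,1)[0],key=cv2.contourArea)[:,0]+[200,120]
W=onplane(C,c,zt)[:,:2]; print('lip circ',circ(W,W.mean(0)).round(4))
rows([(.494,.046,.345,170)])
E
```

```text
[0.51299915 0.2899255  0.34646758] 0.04733294602193296 26.59401788172545 [-0.70670532  1.06413048 -2.63489907]
[[-0.9847, 0.1743, 0.0047], [0.1743, 0.9847, 0.0015], [-0.0044, 0.0023, -1.0]]
504 280.79563492063494 324.29563492063494 [0.5013 0.2911 0.23  ] 0.2297396436446491 0.23266758079020483
lip circ [0.5074 0.29   0.0102]
[-2.44, -24.31, -0.13, -0.0, 0.0, -0.001],
```

View pics/w4.png

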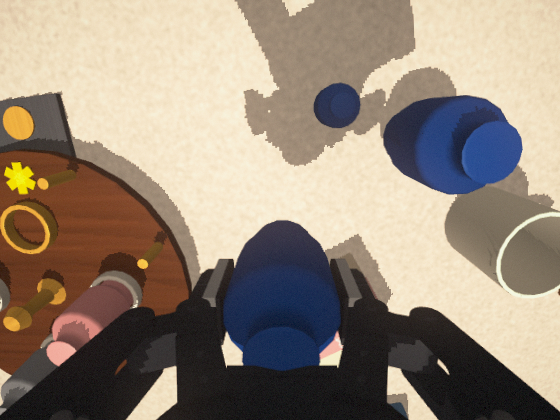

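Vase held upright, body at (281,270) between the pads. The collar is at (27,229). Next I carry it over the collar.

Call:
arm_command([
  [[-0.3, -3, 0, 0, 0, 0], [-0.6, -6, 0, 0, 0, 0], [-0.9, -9, 0, 0, 0, 0], [-1.2, -12, 0, 0, 0, 0], [-1.5, -15, 0, 0, 0, 0], [-1.8, -18, 0, 0, 0, 0], [-2.1, -21, 0, 0, 0, 0], [-2.4, -23.3, 0, 0, 0, 0], [-2.5, -24.3, 0, 0, 0, 0], [-2.5, -24.3, 0, 0, 0, 0], [-2.5, -24.3, 0, 0, 0, 0], [-2.5, -24.3, 0, 0, 0, 0]],
])

```text
t: 15.62
tool_pos: [0.4947, 0.0469, 0.3426]
tool_rot: [-0.274, -3.128, -0.001]
contact_force: [0.8, 0.9, -1.6]
opening: 0.0477
grip_force: 27.0
```

```bash
python3 - <<'E'
from m import *
s=get_obs(); print(s['tool_pos'],s['opening'],s['grip_force'],s['contact_force']); t,M=tool(); print(M.round(4).tolist())
print(rel([.4954,.0455,.2058+.055]).round(2))
E
```

```text
[0.49470267 0.04687664 0.34262923] 0.04774046860319662 26.991035461833235 [ 0.84208811  0.90889493 -1.56812673]
[[-0.9848, 0.1737, -0.0017], [0.1737, 0.9848, 0.0005], [0.0018, 0.0002, -1.0]]
[-0.11 -0.13  8.18]
```

Call:
arm_command([
  [[-0.1, -0.1, 2, 0, 0, 0], [-0.2, -0.1, 4, 0, 0, 0], [-0.2, -0.1, 6, 0, 0, 0], [-0.2, -0.1, 7.5, 0, 0, 0], [-0.2, -0.1, 8.2, 0, 0, 0], [-0.2, -0.1, 8.2, 0, 0, 0], [-0.2, -0.1, 8.2, 0, 0, 0], [-0.2, -0.1, 8.2, 0, 0, 0]],
])

```text
t: 16.28
tool_pos: [0.4974, 0.0452, 0.2631]
tool_rot: [0.274, 3.127, -0.0]
contact_force: [0.3, 0.3, -2.1]
opening: 0.0471
grip_force: 27.0
```

```bash
python3 - <<'E'
from m import *
s=get_obs(); print(s['tool_pos'],s['opening'],s['grip_force'],s['contact_force']); t,M=tool(); print(M.round(4).tolist())
a,_,_=snap('s5','scene'); b,_,_=snap('d5','side')
x=cv2.resize(a[120:220,240:340],(400,400),interpolation=cv2.INTER_CUBIC);y=cv2.resize(b[180:280,220:320],(400,400),interpolation=cv2.INTER_CUBIC)
cv2.imwrite('pics/c5.png',np.hstack([x,y]))
E
```

```text
[0.49737413 0.04516525 0.26306273] 0.047143153815639736 26.993139566620812 [ 0.26380073  0.26260286 -2.09092955]
[[-0.9848, 0.1737, 0.0025], [0.1737, 0.9848, -0.0003], [-0.0025, 0.0002, -1.0]]
```

View pics/c5.png

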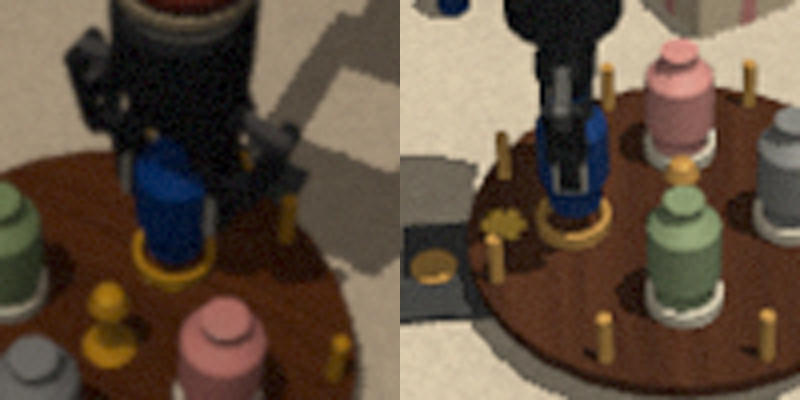

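Left (scene): the foot hangs above the ring at about (175,258). Right (side): the foot is over the ring at (575,220). It looks near centre, and the other vases are standing. I'll shift 2 mm toward the robot and lower gently.

Call:
arm_command([
  [[0.2, 0, 0.2, 0, 0, 0], [0.2, 0, 0.4, 0, 0, 0], [0.2, 0, 0.6, 0, 0, 0], [0.2, 0, 0.8, 0, 0, 0], [0.2, 0, 0.9, 0, 0, 0], [0.2, 0, 1.0, 0, 0, 0], [0.2, 0, 1.1, 0, 0, 0]],
])

```text
t: 16.97
tool_pos: [0.4948, 0.0451, 0.2506]
tool_rot: [0.275, 3.129, -0.0]
contact_force: [0.2, -0.9, -2.2]
opening: 0.0474
grip_force: 27.0
```

Call:
arm_command([
  [[-0.03, 0, 0.1, 0, 0, 0], [-0.05, 0, 0.2, 0, 0, 0], [-0.05, 0, 0.3, 0, 0, 0], [-0.05, 0, 0.3, 0, 0, 0]],
])

```text
t: 17.3
tool_pos: [0.4952, 0.045, 0.2475]
tool_rot: [-0.275, -3.129, 0.0]
contact_force: [0.0, 0.8, -2.0]
opening: 0.0474
grip_force: 27.0
```

Inside the collar with no side force (underside about 42 mm). I'll continue down to 36 mm.

Call:
arm_command([
  [[0, 0, 0.1, 0, 0, 0], [0, 0, 0.2, 0, 0, 0], [0, 0, 0.3, 0, 0, 0], [0, 0, 0.4, 0, 0, 0], [0, 0, 0.4, 0, 0, 0]],
])

```text
t: 17.72
tool_pos: [0.4952, 0.045, 0.2434]
tool_rot: [-0.275, -3.129, 0.0]
contact_force: [-0.4, 1.1, -1.8]
opening: 0.0476
grip_force: 27.0
```

Call:
arm_command([
  [[0, 0, 0.05, 0, 0, 0], [0, 0, 0.1, 0, 0, 0], [0, 0, 0.15, 0, 0, 0], [0, 0, 0.15, 0, 0, 0]],
])

```text
t: 18.05
tool_pos: [0.4952, 0.045, 0.2421]
tool_rot: [0.275, 3.129, -0.0]
contact_force: [-0.4, 0.5, -2.8]
opening: 0.0477
grip_force: 27.0
```

Call:
arm_command([
  [[0, 0, 0.05, 0, 0, 0], [0, 0, 0.1, 0, 0, 0], [0, 0, 0.1, 0, 0, 0], [0, 0, 0.1, 0, 0, 0]],
])

```text
t: 18.38
tool_pos: [0.4955, 0.045, 0.2418]
tool_rot: [0.275, 3.129, -0.0]
contact_force: [-2.5, 0.2, 2.5]
opening: 0.048
grip_force: 27.2
```

Seated: underside at 36 mm, contact about 4.5 N. Releasing.

Call:
arm_command([
  [[0, 0, 0, 0, 0, 0], [0, 0, 0, 0, 0, 0], [0, 0, 0, 0, 0, 0], [0, 0, 0, 0, 0, 0], [0, 0, 0, 0, 0, 0]],
], gripper=-0.5)

```text
t: 18.8
tool_pos: [0.4953, 0.045, 0.2412]
tool_rot: [0.275, 3.129, -0.0]
contact_force: [-0.3, -0.7, -0.4]
opening: 0.0642
grip_force: 0.0
```

Call:
arm_command([
  [[0, 0, -1, 0, 0, 0], [0, 0, -3, 0, 0, 0], [0, 0, -6, 0, 0, 0], [0, 0, -9.5, 0, 0, 0], [0, 0, -13, 0, 0, 0], [0, 0, -16, 0, 0, 0], [4, 0, -18, 0, 0, 0], [4, 0, -18, 0, 0, 0], [4, 0, -18, 0, 0, 0]],
])

```text
t: 19.55
tool_pos: [0.455, 0.0523, 0.4243]
tool_rot: [0.274, 3.123, 0.0]
contact_force: [-0.6, -0.4, -0.3]
opening: 0.0641
grip_force: 0.0
```

```bash
python3 - <<'E'
from m import *
s=get_obs(); print(s['t'],s['tool_pos'],s['opening'],s['contact_force'])
a,d,C=snap('w6','wrist'); b,_,_=snap('s6','scene'); P=cloud(C,d); hsv=cv2.cvtColor(a,cv2.COLOR_BGR2HSV)
m=(hsv[...,0]>100)&(hsv[...,0]<130)&(hsv[...,1]>90)&(abs(P[...,2]-.128)<.005); p=P[m]; print('lip',len(p),p.mean(0).round(4),np.median(p[:,2]))
cv2.imwrite('pics/c6.png',np.hstack([cv2.resize(a,(400,300)),cv2.resize(b[90:330,60:380],(400,300))]))
E
```

```text
19.55 [0.45503214 0.0523021  0.42429014] 0.06411746680523878 [-0.64995713 -0.42888057 -0.34523182]
lip 586 [0.4942 0.0446 0.1289] 0.12893936650036367
```

View pics/c6.png

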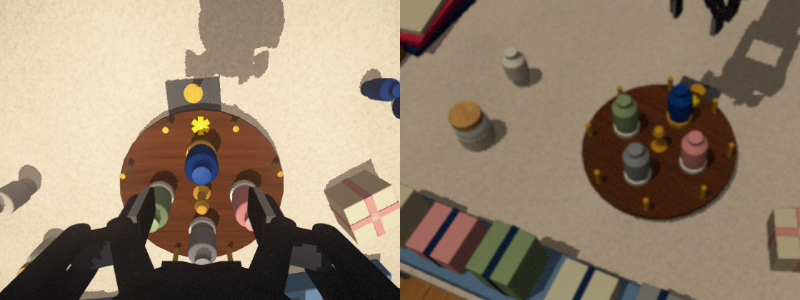

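The blue vase stands upright in the starred collar, at left-view (200,165) and right-view (680,105). Its lip measures (0.494,0.045) at 0.129 m, so it is fully down. The star faces the tongue, the other vases are standing, and the arm is clear.

```bash
python3 -c "
from station import *
print(finish_job())"
```

```text
the job is handed in; nothing more can be done
None
```

I pressed the turntable home on its stop at about 12–13 N for about a second, set the blue vase upright and fully down in the starred collar, released it, and handed the job in at about 20 s; no verdict was shown.

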